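# Index the loading dial and load its empty nest

## Robot

A 6-joint arm with a two-finger parallel gripper is mounted at the origin on the work surface. World frame = base frame: x ahead of the robot, y to its left, z up, the work surface at z = 0. Lengths are in m, angles in rad, forces in N, time in s.
With the tool pointing down it reaches from about 0.3 to 0.875 m from the base axis. Payload 6.4 kg.
Tool frame: the origin (TCP) lies at the very end of the fingers, on their centre line; the grasp point (between the pads) lies 19 mm behind it; z points along the fingers, y is the line along which they close (so a half turn about z gives the same grasp; the last joint's range is limited). The gripper opens to 85 mm and grips with 20 to 120 N. Pads are 22 mm wide; open, the fingers measure 114 mm over their backs; the gripper's body (76 mm by 85 mm) begins 54 mm behind the grasp point. The pads swing forward as they close: fully open they stand 13 mm farther back than shut.
Start: joints at [0.991, 0.181, 1.607, -0, 1.354, -0.206], TCP at [0.21, 0.535, 0.231] pointing down, gripper open.
Joint ranges: [-2.99, 2.99], [-0.89, 2.07], [0.3, 2.58], [-1.14, 4.28], [0, 2.63], [-3.12, 3.12]. Speed limits (rad/s): [2.57, 2.57, 3.01, 3.14, 3.14, 3.14].

## Interface

Orientations are given as a unit quaternion [w, x, y, z].
In Python, from bench import ctrl gives the robot as it stands.
- The arm moves only by the tool jog_arm, never from a script. Its argument "series" is a list that holds one entry, the list of rows, each a list of 7 numbers: the shift along the tool's x, y, z in mm, then the turn, a rotation vector about the tool's x, y, z in rad, then the finger opening in mm, from 0 to 85.4. In form: [[[tx, ty, tz, rx, ry, rz, gripper], ...]]. A call has exactly 10 rows; each row shifts and turns the commanded pose from where the row before left it, along the tool's axes as they then stand; what a row does not reach is not made up. A row lasts 1/10 s, in which the tool goes at most 50 mm and 8.59 degrees, less where a joint would pass 70% of its speed; a pose out of reach is approached as far as the arm can. A call with a gripper value outside its range is refused whole. The fingers move at their own pace and stop on an object; the grip force is fixed at half the most. Time passes only in rows, so rows that do not move let the fingers close, or fill a call up. It gives the time, the measured TCP pose, the force, the opening and the grip force at its end, in the units of the state.
- ctrl.get_obs(): the state, without advancing time (a new reading comes with each control period).
- ctrl.camera(name): name is "scene" or "top" or "wrist"; returns a dict with "frame" (384x512x3 uint8, blue, green, red), "z_map" (384x512 float32, m along the optical axis (not along the pixel's ray), 0 where there is no reading), "fx", "fy", "cx", "cy" (pixels), "xyz" and "rotation" of the camera in the world. Camera axes: x right, y down, z forward; pixel columns grow to the right and rows downward; lengths in m; the calibration is good to about 2 mm. A picture is of the moment at which its call begins.
- ctrl.hand_in(): hands the job in; it is judged then, once.
The state is a dict: "time_s": time; "q": joint angles; "dq": joint speeds; "joint_efforts": joint torques, N m; "eef_pos": TCP position; "eef_rot": TCP orientation; "wrist_force": force on the tool from outside, world axes, zero at the start; "torque": the same for the moment, N m; "opening": opening from 0.0 (shut) to 1.0 (fully open); "grasp_force": force on a finger pad.
Only numpy, scipy, OpenCV 4.12 (cv2) and the standard library are available. Lean on these libraries where they do the work, as an engineer would, in place of code of your own. Each camera call takes 0.05 s, during which the arm holds its last target. There are 200 camera calls.

## Task

Turn the round dial gently, without forcing it, until the lock pin drops into the notch of the index ring and locks the dial. Then take the white housing from the blue tray and set it fully home, flat, in the dial's empty nest, with the pin still down. Be gentle with the dial and leave the spool, screwdriver and bottle where they are.

Things in the scene. Friction and masses are not known exactly. Their poses are not given: they have to be found in the camera images.
- machine: Fixed grey base of the dial, 300 x 300 mm, 45 mm high; origin at the centre of its underside, on the dial's upright turning axis; its yaw varies. At its corner, 45 deg from its x towards its y, a blue bracket 34 mm wide (109 to 173 mm from the axis, top 97 mm above the bench) holds the lock pin over the ring.
- dial: Free-turning aluminium disc, radius 143 mm, top 58 mm above the bench; origin on its axis, 48 mm above the bench, z up. No end stops; friction about 0.22 N m (2 N at the post), stays where left. Four nests, three filled (tops 88 mm above the bench). It starts 20 to 77 deg clockwise (from above) of its locked position. Once locked it stops dead and force rises fast; over 25 N harms it.
- ring_axis (a point): Point on the turning axis level with the top of the dark index ring (66 mm above the bench), axes as the dial's. The ring, 112 to 140 mm from the axis and 8 mm thick, is clamped on the dial. Its one radial notch, 13 mm wide, floor yellow, is at 45 deg (from x towards y) give or take 8 deg: the exact angle differs each time, and is found by feel or sight, not from this pose.
- post_top (a point): Centre of the top of the dial's push post, 125 mm above the bench, 100 mm from the axis, at -45 deg in the dial's frame. Steel, 14 mm diameter, with a red cap 18 mm in diameter on its upper 27 mm. For pushing sideways; above 90 mm from the bench nothing else on the dial is in the way (only the bracket and lock pin are taller).
- nest (a point): Centre of the floor of the dial's one empty nest (58 mm above the bench, 78 mm from the axis). Axes are the dial's: x along the nest's long side (radial), z up. Pocket 54 x 34 mm inside, blue walls 5 mm thick and 10 mm high.
- bush (a point): Centre of the top of the lock pin's bush in the blue bracket, 97 mm above the bench, 126 mm from the axis. Hole 11 mm wide; underside 69 mm above the bench.
- lock_pin: Loose steel drop pin, 10 mm diameter, 58 mm tall, black knob 22 mm wide on top; origin at the centre of its foot. It stands in the bush, foot on the ring, 66 mm above the bench, and falls by its own weight to 58 mm when the notch comes under it, locking the dial (1.5 mm play each way). It skips the notch if the dial sweeps past fast; 25 mm/s at the post is slow enough.
- housing: White plastic housing to load, 50 (x) x 30 (y) x 30 mm high (the upper 8 mm only 42 mm long), about 50 g, two black dots on its flat top; the same either way round. Origin at the centre of its underside, z up. Starts flat on the tray's floor, 4 mm above the bench. Grip it across its 30 mm width, near the top.
- tray: Blue low tray, 150 x 130 mm, rim 12 mm high, walls 4 mm; origin at the centre of its underside. Fixed.
- spool: Bystander: white tape spool, 100 mm diameter, 45 mm high, loose; origin centre of underside.
- driver: Bystander: screwdriver lying on the bench, loose.
- bottle: Bystander: clear bottle with red cap, 56 mm diameter, 130 mm high, loose; origin centre of underside.

How it is judged:
By the outcome, as a careful person would: the job done as asked, in the order asked, and still so for the second after the job is handed in, with the robot touching nothing.
It also fails if it takes over 72 s, if anything falls off the work surface, if the arm or the gripper's body presses on something with over 40 N, if the wrist force passes 120 N, or if a joint passes its speed limit or range.

## Working session

There is one attempt and no reset: what is moved stays moved. The work goes in short steps, Python scripts to look and compute and a tool call to move; the robot and the scene stay as the last step left them, time stands still between calls to the robot, and variables do not carry over. Pictures are saved under pics/ and viewed, at most 11 in all, crops included, and the job is handed in when it is done.

Besides the shell and the picture viewer there is one more tool, called after ">>>" as a command line: name --argument value ..., lists and objects as JSON in quotes. jog_arm: Moves the arm, as the interface text tells. Its arguments: {"type":"object","properties":{"series":{"type":"array"}},"required":["series"]}

```bash
ls; mkdir -p pics; cat > h.py <<'E'
from bench import ctrl
import numpy as np, cv2
def snap(n,f):
    c=ctrl.camera(n); np.savez('pics/'+f+'.npz',**c); cv2.imwrite('pics/'+f+'.png',c['frame']); return c
def load(f): return dict(np.load('pics/'+f+'.npz'))
def R(c):
    r=np.array(c['rotation'],float)
    if r.shape==(3,3): return r
    w,x,y,z=r
    from scipy.spatial.transform import Rotation as Q
    return Q.from_quat([x,y,z,w]).as_matrix()
def px(c,u,v,z=None):
    "pixel -> world; with z: intersect with the horizontal plane z"
    d=np.array([(u-c['cx'])/c['fx'],(v-c['cy'])/c['fy'],1.0]); d=R(c)@d
    t=float(c['z_map'][int(round(v)),int(round(u))]) if z is None else (z-c['xyz'][2])/d[2]
    return np.array(c['xyz'])+t*d
def cloud(c):
    v,u=np.mgrid[:384,:512]; d=np.stack([(u-c['cx'])/c['fx'],(v-c['cy'])/c['fy'],np.ones(u.shape)],-1)*c['z_map'][...,None]
    return d@R(c).T+np.array(c['xyz'])
E
python3 - <<'E'
from h import *
a=snap('top','top0'); b=snap('scene','sc0')
print(a['xyz'],a['rotation'],a['fx'],b['xyz'])
cv2.imwrite('pics/top0b.png',cv2.resize(a['frame'],(800,600),interpolation=cv2.INTER_CUBIC))
print(ctrl.get_obs())
E
```

```text
pics
[0.35059071 0.02059783 1.3669786 ] [-0.06751436  0.70526987 -0.70180644  0.0741886 ] 466.2832614700267 [1.04139301 0.78493225 0.82745589]
{'time_s': 0.1, 'q': array([ 9.90729941e-01,  1.81444836e-01,  1.60789744e+00,  6.03393068e-05,
        1.35377220e+00, -2.06312417e-01]), 'dq': array([ 0.00029557, -0.00258266, -0.00302681,  0.00080803, -0.00159121,
       -0.00202368]), 'joint_efforts': array([ 7.49888877e-04, -4.45879912e+01, -3.52238095e+01, -2.58400569e-04,
        4.00689285e-03,  2.94901554e-05]), 'eef_pos': array([0.20964545, 0.53490738, 0.23049166]), 'eef_rot': array([-3.18742462e-04,  1.85797516e-01,  9.82587759e-01, -6.91562605e-04]), 'wrist_force': array([ 0.13767363, -1.09401997,  0.03289162]), 'torque': array([ 0.00919639, -0.01087425, -0.04645301]), 'grasp_force': 0.0, 'opening': 0.9991951813731534}
```

View pics/top0b.png

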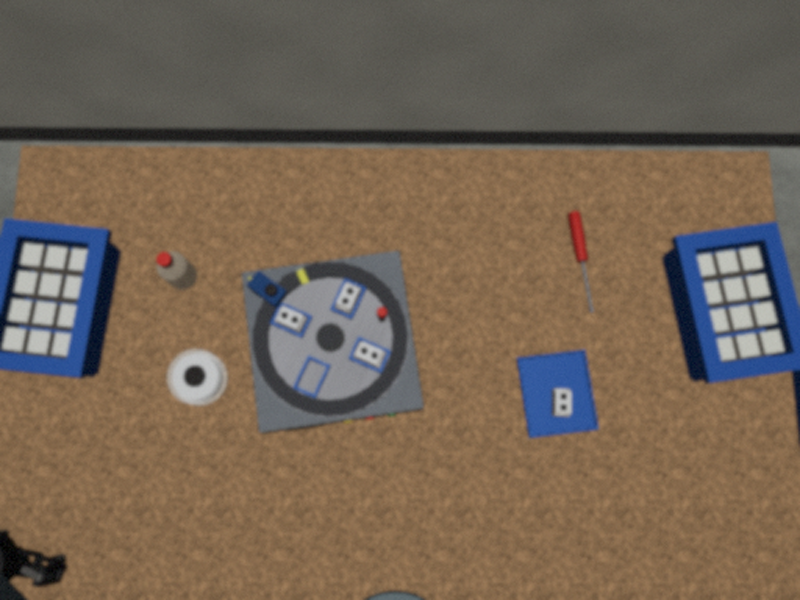

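View pics/sc0.png

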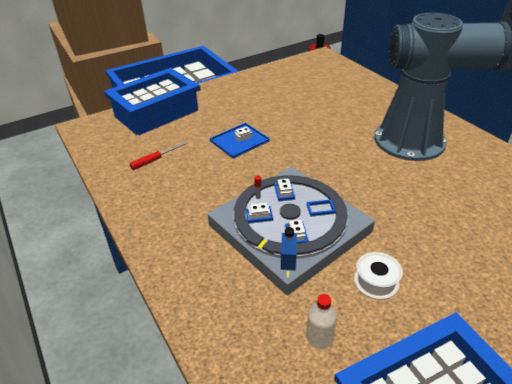

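Top view: the dial is near (330,338), the yellow notch at (303,276), the bracket and pin at (268,288), the red post at (382,313), the empty nest at (312,377) and the housing at (563,402). The dial must turn counter-clockwise. Next I measure these.

```bash
cat > m.py <<'E'
from h import *
def blobs(f,zlo,zhi,test,minn=5):
    c=load(f); P=cloud(c); hsv=cv2.cvtColor(c['frame'],cv2.COLOR_BGR2HSV).astype(int); m=test(hsv)&(P[...,2]>zlo)&(P[...,2]<zhi)
    n,l,s,ce=cv2.connectedComponentsWithStats(m.astype(np.uint8))
    return [(P[l==i],ce[i],s[i,4]) for i in range(1,n) if s[i,4]>=minn]
red=lambda h:((h[...,0]<8)|(h[...,0]>172))&(h[...,1]>150)&(h[...,2]>70)
yel=lambda h:(abs(h[...,0]-28)<6)&(h[...,1]>150)&(h[...,2]>120)
whi=lambda h:(h[...,1]<50)&(h[...,2]>150)
blu=lambda h:(abs(h[...,0]-112)<12)&(h[...,1]>120)
dark=lambda h:(h[...,2]<70)&(h[...,1]<90)
E
python3 - <<'E'
from m import *
np.set_printoptions(precision=4,suppress=True)
for f in ('top0','sc0'):
    for n,t,a,b in (('red',red,.1,.2),('yel',yel,.05,.075),('white',whi,.02,.1),('ring',dark,.06,.072),('knob',dark,.1,.2),('blubr',blu,.085,.11),('nestw',blu,.062,.075),('tray',blu,.002,.02)):
        for p,ce,k in blobs(f,a,b,t):
            q=p.mean(0)
            r=cv2.minAreaRect((p[:,:2]*1000).astype(np.float32))
            if 0<q[0]<.9 and -.6<q[1]<.5: print(f,n,k,ce,q,np.round(r[0],1),np.round(r[1],1),round(r[2],1))
E
```

```text
top0 red 64 [104.5    165.5469] [0.6829 0.4084 0.1296] [683.4 408. ] [25.  22.1] 63.6
top0 red 24 [244.4167 199.5833] [0.5913 0.0252 0.1245] [590.8  24.4] [12.8 13.7] 24.7
top0 white 115 [451.6174 169.2174] [ 0.6929 -0.5687  0.0763] [ 692.5 -563.6] [37.9 38. ] 7.2
top0 white 178 [209.1236 189.573 ] [0.633  0.1269 0.0577] [628.7 135.2] [40.  83.3] 69.1
top0 white 136 [221.8235 189.2941] [0.6279 0.089  0.086 ] [629.3  88.9] [32.2 47.3] 64.9
top0 white 120 [455.9417 186.725 ] [ 0.6416 -0.577   0.0759] [ 641.4 -576.6] [37.6 26.8] 9.7
top0 white 7 [191.7143 188.5714] [0.6357 0.1769 0.0571] [636.7 176.5] [ 4.1 15.7] 58.4
top0 white 77 [235.2597 195.9351] [0.6147 0.0517 0.0579] [611.8  52.4] [25.3 48.3] 68.3
top0 white 8 [185.625 194.375] [0.6184 0.1938 0.0579] [618.6 194.2] [17.4  3. ] 62.3
top0 white 142 [184.8239 202.669 ] [0.589  0.1915 0.0862] [590.4 192.4] [48.7 32.1] 66.4
top0 white 123 [460.0813 204.4797] [ 0.5901 -0.5842  0.0764] [ 589.4 -579.9] [39.1 34.7] 10.3
top0 white 5 [229.8 202.2] [0.5966 0.0671 0.0567] [596.8  66.4] [3.9 8. ] 28.5
top0 white 6 [225.     206.6667] [0.5835 0
[... 4900 characters left out ...]
 nestw 171 [321.3099 206.9123] [0.4821 0.1555 0.0659] [481.9 152.6] [50.2 65.1] 67.5
sc0 nestw 118 [259.3475 216.7458] [0.6304 0.1012 0.0656] [626.2  91.2] [45.9 63.2] 66.2
sc0 nestw 11 [286.3636 225.1818] [0.5915 0.161  0.0654] [591.1 162.2] [14.7  6.8] 66.1
sc0 nestw 44 [303.0227 239.7045] [0.5867 0.2216 0.0663] [584.3 220.9] [33.3 20.6] 13.2
sc0 nestw 6 [281.  245.5] [0.6389 0.2082 0.0652] [638.8 208. ] [16.3  0. ] 55.8
sc0 nestw 56 [287.5357 262.4107] [0.6569 0.2602 0.069 ] [656.2 260.8] [ 4.  30.6] 54.2
sc0 tray 347 [157.3718 120.7435] [ 0.642  -0.5458  0.0114] [ 648.3 -551.9] [139.9 292. ] 66.0
sc0 tray 623 [238.3323 140.6693] [ 0.4658 -0.2935  0.0054] [ 459.5 -299.4] [153.4 140.4] 7.1
```

>>> jog_arm --series '[[[-18,-11,0,0,0,0,40],[-36,-22.4,0,0,0,0,40],[-36,-22.4,0,0,0,0,40],[-36,-22.4,0,0,0,0,40],[-36,-22.4,0,0,0,0,40],[-36,-22.4,0,0,0,0,40],[-36,-22.4,0,0,0,0,40],[-36,-22.4,0,0,0,0,40],[-36,-22.4,0,0,0,0,40],[-36,-22.4,0,0,0,0,40]]]'

```text
time_s: 1.1
eef_pos: [0.4512, 0.2109, 0.2311]
eef_rot: [-0.0, 0.186, 0.983, -0.0]
wrist_force: [1.3, 0.4, -0.2]
opening: 0.474
grasp_force: 0.0
```

>>> jog_arm --series '[[[-36,-22.4,5,0,0,0,40],[-36,-22.4,5,0,0,0,40],[-36,-22.4,5,0,0,0,40],[-36,-22.4,5,0,0,0,40],[-36,-22.4,5,0,0,0,40],[-18,-11.2,5,0,0,0.1,40],[0,0,0,0,0,0.126,40],[0,0,0,0,0,0.126,40],[0,0,0,0,0,0.126,40],[0,0,0,0,0,0.126,40]]]'

```text
time_s: 2.1
eef_pos: [0.5897, 0.0254, 0.2006]
eef_rot: [-0.001, 0.472, 0.882, -0.0]
wrist_force: [-0.6, 0.3, -1.0]
opening: 0.471
grasp_force: 0.0
```

```bash
cat > st.py <<'E'
from m import *
from scipy.spatial.transform import Rotation as Q
np.set_printoptions(precision=4,suppress=True)
def st(t=None):
    o=ctrl.get_obs(); w,x,y,z=o['eef_rot']; M=Q.from_quat([x,y,z,w]).as_matrix()
    print('t',o['time_s'],'tcp',o['eef_pos'],'yang',np.degrees(np.arctan2(M[1,1],M[0,1])),'tilt',M[2,:2],'F',o['wrist_force'],'op',o['opening']*85.4,'g',o['grasp_force'])
    if t is not None: print('tool delta mm',1000*M.T@(np.array(t)-o['eef_pos']))
    return o,M
E
python3 - <<'E'
from st import *
st((.591,.0245,.098)); c=snap('wrist','w1')
for p,ce,k in blobs('w1',.1,.2,red): print('red',k,ce,p.mean(0),np.median(p,0),p.min(0),p.max(0))
for p,ce,k in blobs('w1',.05,.062,yel): print('yel',k,ce,p.mean(0))
E
```

```text
t 2.1 tcp [0.5897 0.0254 0.2006] yang 33.661085667571434 tilt [ 0.0008 -0.0009] F [-0.6181  0.304  -0.9918] op 40.187771534476475 g 0.0
tool delta mm [ -1.5509   0.6768 102.6235]
red 306 [256.7222 201.5033] [0.5911 0.0284 0.1259] [0.5911 0.0284 0.1259] [0.5828 0.0198 0.1241] [0.5996 0.0365 0.1276]
yel 322 [409.323  101.7484] [0.6703 0.1746 0.0595]
```

View pics/w1.png

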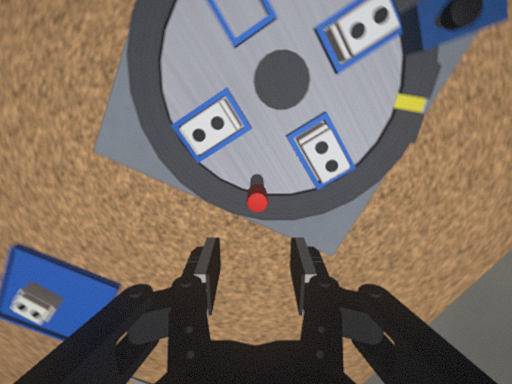

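The wrist view shows the post at (257,201), about (0.591, 0.027) in the world, between the fingers. The notch is at (409,102) and the pin at (462,12). Descending to straddle the post.

>>> jog_arm --series '[[[-1.5,0,5,0,0,0,40],[-1,0,11,0,0,0,40],[0,0,15,0,0,0,40],[0,0,15,0,0,0,40],[0,0,15,0,0,0,40],[0,0,15,0,0,0,40],[0,0,13,0,0,0,40],[0,0,8,0,0,0,40],[0,0,4,0,0,0,40],[0,0,0,0,0,0,40]]]'

```text
time_s: 3.15
eef_pos: [0.5913, 0.0235, 0.0998]
eef_rot: [-0.0, 0.47, 0.883, -0.0]
wrist_force: [0.3, 0.3, 0.2]
opening: 0.465
grasp_force: 0.0
```

```bash
python3 - <<'E'
from st import *
st(); c=load('w1')
ctr=px(c,282,80,.058); pst=px(c,256.7,201.5,.125); no=px(c,409.3,101.7,.058)
print('ctr',ctr,'post',pst,'notch',no)
for n,p in(('top',(.556,.1193)),('w',ctr)):
  a=lambda q:np.degrees(np.arctan2(q[1]-p[1],q[0]-p[0]))
  print(n,'notch',a(no),a((.6679,.1732)),'pin',a((.6304,.2207)),'post',a(pst),np.hypot(*(pst[:2]-p[:2])))
E
```

```text
t 3.15 tcp [0.5913 0.0235 0.0998] yang 33.97747370699999 tilt [ 0.0005 -0.0005] F [0.3168 0.3308 0.1605] op 39.74942519816691 g 0.0
ctr [0.5571 0.1226 0.058 ] post [0.5912 0.0281 0.125 ] notch [0.6709 0.1751 0.058 ]
top notch 25.895302870533015 25.71919006974465 pin 53.73146726941424 post -68.87435012304275 0.09776525324209935
w notch 24.768946718803274 24.556602617479403 pin 53.23815572575585 post -70.12669295011962 0.10044544998071368
```

>>> jog_arm --series '[[[0,2,0,0,0,0,40],[0,2.4,0,0,0,0,40],[0,2.4,0,0,0,0,40],[0,2.4,0,0,0,0,40],[0,2.4,0,0,0,0,40],[0,2.4,0,0,0,0,40],[0,2.4,0,0,0,0,40],[0,2.4,0,0,0,0,40],[0,2.4,0,0,0,0,40],[0,2.4,0,0,0,0,40]]]'

```text
time_s: 4.15
eef_pos: [0.611, 0.0358, 0.1002]
eef_rot: [0.0, 0.47, 0.883, -0.001]
wrist_force: [-1.8, -5.0, 1.6]
opening: 0.465
grasp_force: 1.9
```

>>> jog_arm --series '[[[0,2.2,0,0,0,0,40],[0,2.2,0,0,0,0,40],[0,2.2,0,0,0,0,40],[0,2.2,0,0,0,0,40],[0,2.2,0,0,0,0,40],[0,2.2,0,0,0,0,40],[0,2,0,0,0,0,40],[0,2,0,0,0,0,40],[0,2,0,0,0,0,40],[0,2,0,0,0,0,40]]]'

```text
time_s: 5.15
eef_pos: [0.6287, 0.0486, 0.1003]
eef_rot: [-0.0, 0.47, 0.883, 0.0]
wrist_force: [-0.8, -3.9, -0.0]
opening: 0.465
grasp_force: 1.6
```

```bash
cat > look.py <<'E'
import sys
from st import *
n=sys.argv[1]; st()
snap('scene','s'+n)
ctr=np.array([.5565,.1205])
for p,ce,k in blobs('s'+n,.05,.062,yel,3): q=p.mean(0); print('yel',k,ce,q,np.degrees(np.arctan2(q[1]-ctr[1],q[0]-ctr[0])))
for p,ce,k in blobs('s'+n,.1,.16,dark): 
    if abs(p[:,0].mean()-.63)<.03 and k<200: print('knob',k,ce,p.mean(0),'ztop',np.percentile(p[:,2],95))
c=load('s'+n); cv2.imwrite('pics/s%sc.png'%n,cv2.resize(c['frame'][150:300,190:390],(800,600),interpolation=cv2.INTER_CUBIC))
E
python3 look.py 2
```

```text
t 5.15 tcp [0.6287 0.0486 0.1003] yang 33.974916402216216 tilt [0.0001 0.    ] F [-0.8151 -3.8911 -0.0497] op 39.69335373076658 g 1.5675731375813484
yel 32 [278.1562 249.0312] [0.6463 0.2078 0.0573] 44.1795080174368
knob 52 [255.     178.4231] [0.6059 0.0441 0.1363] ztop 0.15532247333771446
knob 105 [243.5048 192.3619] [0.6566 0.075  0.1373] ztop 0.1581436614080259
knob 72 [288.9444 231.6389] [0.6308 0.2257 0.1207] ztop 0.12420709248163869
```

>>> jog_arm --series '[[[0,1,0,0,0,0,40],[0,1,0,0,0,0,40],[0,1,0,0,0,0,40],[0,1,0,0,0,0,40],[0,1,0,0,0,0,40],[0,1,0,0,0,0,40],[0,1,0,0,0,0,40],[0,1,0,0,0,0,40],[0,1,0,0,0,0,40],[0,1,0,0,0,0,40]]]'

```text
time_s: 6.2
eef_pos: [0.6366, 0.0544, 0.1001]
eef_rot: [-0.0, 0.47, 0.883, -0.0]
wrist_force: [-5.6, 0.8, 1.9]
opening: 0.466
grasp_force: 1.9
```

```bash
python3 look.py 3
```

```text
t 6.2 tcp [0.6366 0.0544 0.1001] yang 33.98206401594247 tilt [ 0.0008 -0.0005] F [-5.6097  0.8067  1.939 ] op 39.781450181813454 g 1.8566658720374107
knob 53 [253.3962 180.6792] [0.614  0.0499 0.1368] ztop 0.1550300715334794
knob 68 [288.8382 231.6176] [0.6309 0.2255 0.1206] ztop 0.12431419792395884
```

View pics/s3c.png

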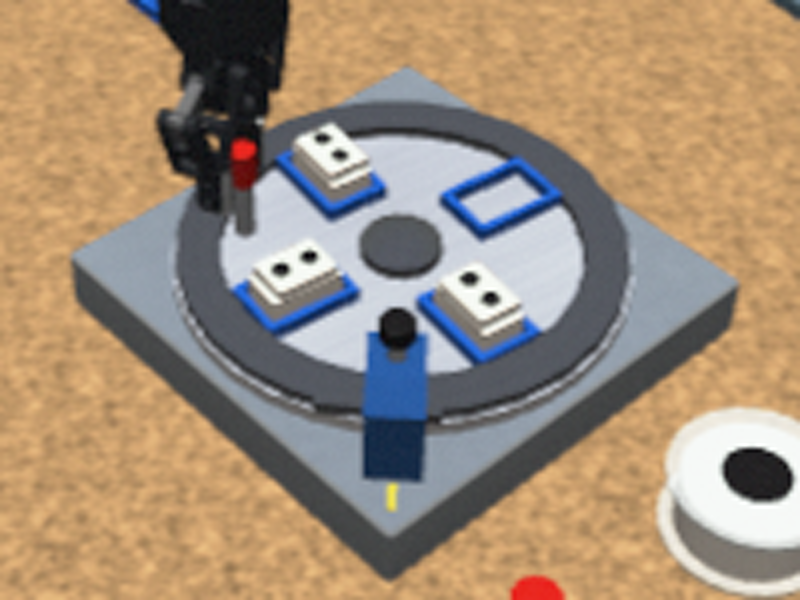

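Pin still up (knob top 124 mm), notch now hidden under the bracket. About 5 mm of post travel remains, so I go in small steps.

>>> jog_arm --series '[[[0,0.3,0,0,0,0,40],[0,0.3,0,0,0,0,40],[0,0.3,0,0,0,0,40],[0,0.3,0,0,0,0,40],[0,0.3,0,0,0,0,40],[0,0.3,0,0,0,0,40],[0,0.2,0,0,0,0,40],[0,0,0,0,0,0,40],[0,0,0,0,0,0,40],[0,0,0,0,0,0,40]]]'

```text
time_s: 7.25
eef_pos: [0.6384, 0.0552, 0.1001]
eef_rot: [-0.0, 0.47, 0.883, -0.0]
wrist_force: [-4.7, 0.4, -0.7]
opening: 0.463
grasp_force: 1.7
```

```bash
python3 look.py 4
```

```text
t 7.25 tcp [0.6384 0.0552 0.1001] yang 33.97789999478804 tilt [ 0.0002 -0.0002] F [-4.6528  0.4228 -0.6692] op 39.567532597494505 g 1.7272476106882095
knob 54 [252.8704 181.2407] [0.6159 0.0505 0.1363] ztop 0.15445133186652665
knob 69 [288.4638 231.8551] [0.6318 0.2254 0.1203] ztop 0.12413653444666979
```

>>> jog_arm --series '[[[0,0.2,0,0,0,0,40],[0,0.2,0,0,0,0,40],[0,0.2,0,0,0,0,40],[0,0.2,0,0,0,0,40],[0,0.2,0,0,0,0,40],[0,0.2,0,0,0,0,40],[0,0.2,0,0,0,0,40],[0,0,0,0,0,0,40],[0,0,0,0,0,0,40],[0,0,0,0,0,0,40]]]'

```text
time_s: 8.3
eef_pos: [0.6399, 0.0559, 0.1003]
eef_rot: [0.0, 0.47, 0.883, 0.0]
wrist_force: [-2.7, -0.5, -2.7]
opening: 0.469
grasp_force: 1.3
```

```bash
python3 look.py 5
```

```text
t 8.3 tcp [0.6399 0.0559 0.1003] yang 33.97420494472555 tilt [-0.0003  0.0002] F [-2.68   -0.5053 -2.6696] op 40.07745702462503 g 1.3094376772642136
knob 53 [252.4717 181.2075] [0.6174 0.0512 0.1376] ztop 0.15623058196675946
knob 66 [288.3182 231.7879] [0.632  0.2252 0.1204] ztop 0.12454050634136313
```

>>> jog_arm --series '[[[0,0.2,0,0,0,0,40],[0,0.2,0,0,0,0,40],[0,0.2,0,0,0,0,40],[0,0.2,0,0,0,0,40],[0,0.2,0,0,0,0,40],[0,0.2,0,0,0,0,40],[0,0.2,0,0,0,0,40],[0,0,0,0,0,0,40],[0,0,0,0,0,0,40],[0,0,0,0,0,0,40]]]'

```text
time_s: 9.35
eef_pos: [0.6409, 0.0568, 0.1003]
eef_rot: [0.0, 0.47, 0.883, 0.0]
wrist_force: [-2.8, 0.4, -1.5]
opening: 0.466
grasp_force: 1.3
```

```bash
python3 look.py 6
```

```text
t 9.35 tcp [0.6409 0.0568 0.1003] yang 33.97837204374894 tilt [0.     0.0001] F [-2.7807  0.3662 -1.514 ] op 39.79944009812619 g 1.2736216932535172
knob 53 [252.3774 181.566 ] [0.618  0.0517 0.137 ] ztop 0.15537703280064674
knob 66 [288.3485 231.9242] [0.632  0.2253 0.1201] ztop 0.1237191227197186
```

>>> jog_arm --series '[[[0,0.2,0,0,0,0,40],[0,0.2,0,0,0,0,40],[0,0.2,0,0,0,0,40],[0,0.2,0,0,0,0,40],[0,0.2,0,0,0,0,40],[0,0.2,0,0,0,0,40],[0,0.2,0,0,0,0,40],[0,0,0,0,0,0,40],[0,0,0,0,0,0,40],[0,0,0,0,0,0,40]]]'

```text
time_s: 10.4
eef_pos: [0.6421, 0.0575, 0.1003]
eef_rot: [0.0, 0.47, 0.883, 0.0]
wrist_force: [-3.5, -0.5, -0.7]
opening: 0.47
grasp_force: 1.3
```

```bash
python3 look.py 7
```

```text
t 10.4 tcp [0.6421 0.0575 0.1003] yang 33.975094904882745 tilt [-0.0001  0.0002] F [-3.4928 -0.5121 -0.7082] op 40.10076070149091 g 1.253730095922947
knob 58 [252.1034 181.7586] [0.6193 0.0527 0.1377] ztop 0.15446420143282336
knob 65 [288.6923 234.1538] [0.6309 0.2254 0.1126] ztop 0.11598448955896505
```

The pin has dropped: the knob top went from 124 to 116 mm, at low force. Backing off and rising.

>>> jog_arm --series '[[[0,-2,0,0,0,0,40],[0,-3,0,0,0,0,40],[0,-4,0,0,0,0,40],[0,-1.5,0,0,0,0,40],[0,0,-10,0,0,0,40],[0,0,-20,0,0,0,40],[0,0,-25,0,0,0,40],[0,0,-25,0,0,0,40],[0,0,-25,0,0,0,40],[-5,-10,-15,0,0,0,40]]]'

```text
time_s: 11.45
eef_pos: [0.6291, 0.0424, 0.2237]
eef_rot: [0.002, 0.469, 0.883, 0.001]
wrist_force: [-0.5, -0.5, -0.9]
opening: 0.467
grasp_force: 0.0
```

>>> jog_arm --series '[[[-18,-36,0,0,0,0,60],[-22,-43,0,0,0,0,60],[-22,-43,0,0,0,0,60],[-22,-43,0,0,0,0,60],[-22,-43,0,0,0,0,60],[-22,-43,0,0,0,0,60],[-22,-43,0,0,0,0,60],[-22,-43,0,0,0,0,60],[0,0,0,0,0,-0.12,60],[0,0,0,0,0,-0.12,60]]]'

```text
time_s: 12.45
eef_pos: [0.4427, -0.291, 0.2204]
eef_rot: [-0.0, 0.36, 0.933, -0.0]
wrist_force: [0.2, -0.1, -0.0]
opening: 0.705
grasp_force: 0.0
```

>>> jog_arm --series '[[[0,0,0,0,0,-0.12,60],[0,0,0,0,0,-0.12,60],[0,0,0,0,0,-0.12,60],[0,0,0,0,0,-0.12,60],[0,0,0,0,0,-0.12,60],[0,0,0,0,0,-0.1,60],[0,0,10,0,0,0,60],[0,0,10,0,0,0,60],[0,0,10,0,0,0,60],[0,0,0,0,0,0,60]]]'

```text
time_s: 13.45
eef_pos: [0.4433, -0.288, 0.1878]
eef_rot: [-0.002, 0.02, 1.0, 0.001]
wrist_force: [-0.7, 0.5, 0.1]
opening: 0.697
grasp_force: 0.0
```

```bash
cat > e.py <<'E'
from st import *
st(); snap('top','top8'); snap('scene','s8'); snap('wrist','w8')
for f,zz in (('top8',.085),('w8',.03),('s8',.03)):
    for n,t,a,b in (('white',whi,.025,.04),('white',whi,.083,.095),('red',red,.11,.14),('knob',dark,.1,.13)):
        for p,ce,k in blobs(f,a,b,t,20):
            r=cv2.minAreaRect((p[:,:2]*1000).astype(np.float32)); q=p.mean(0)
            if .3<q[0]<.75 and -.45<q[1]<.3: print(f,n,k,ce,q,np.round(r[0],1),np.round(r[1],1),round(r[2],1),'z',np.percentile(p[:,2],95))
c=load('s8');cv2.imwrite('pics/s8c.png',cv2.resize(c['frame'][150:300,190:390],(800,600),interpolation=cv2.INTER_CUBIC))
E
python3 e.py
```

```text
t 13.45 tcp [ 0.4433 -0.288   0.1878] yang 87.76027526555502 tilt [0.0031 0.0028] F [-0.6504  0.5111  0.0842] op 59.508768920970546 g 0.0
top8 white 132 [209.2652 187.1667] [0.6334 0.1242 0.0877] [634. 125.] [42.4 28.5] 1.5 z 0.091644902085054
top8 white 128 [238.75   212.2344] [0.5625 0.0408 0.0881] [563.5  41.6] [29.4 47.4] 0.3 z 0.09176921976097008
top8 white 126 [182.9127 216.2222] [0.5505 0.1954 0.0876] [551.  195.4] [29.2 44.1] 1.0 z 0.09159020518088307
top8 red 25 [234.12 185.04] [0.6316 0.0535 0.1245] [631.9  53.7] [16.5 11. ] 0.3 z 0.1282967824497129
top8 knob 32 [173.4375 185.8125] [0.6305 0.2203 0.1154] [630.6 220.3] [16.1 13.9] 4.0 z 0.11983737962026353
w8 white 106 [239.6698 154.4528] [ 0.4209 -0.3033  0.0275] [ 420.7 -303. ] [28.7  4. ] 86.3 z 0.030073350223212558
w8 white 811 [239.7546 175.6695] [ 0.4432 -0.304   0.0347] [ 445.3 -304.1] [29.2 44.6] 87.7 z 0.03609734110567081
s8 white 60 [242.4833 130.6167] [ 0.4446 -0.3009  0.0318] [ 443. -304.] [41.7 36.4] 9.9 z 0.03480028145284027
s8 white 103 [271.0485 187.9515] [0.5603 0.0461 0.0865] [559.1  44.5] [31.2 41.2] 4.6 z 0.08906566566800732
s8 white 131 [264.8473 217.4504] [0.632  0.1292 0.0866] [631.2 128. ] [42.6 30.6] 8.5 z 0.08860728978656518
s8 white 141 [311.5745 221.9433] [0.5483 0.2012 0.0863] [547.6 200.2] [31.7 41.9] 5.3 z 0.08884757324415238
s8 red 46 [249.5652 190.7826] [0.6317 0.0602 0.1202] [629.6  58.2] [17.7 14.5] 59.7 z 0.124899132980067
s8 knob 59 [288.6949 233.7119] [0.6307 0.225  0.1135] [630.1 223.3] [19.9 15.5] 55.2 z 0.11660825507659006
```

View pics/w8.png

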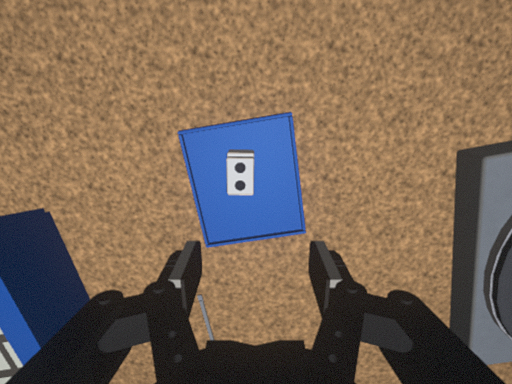

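View pics/s8c.png

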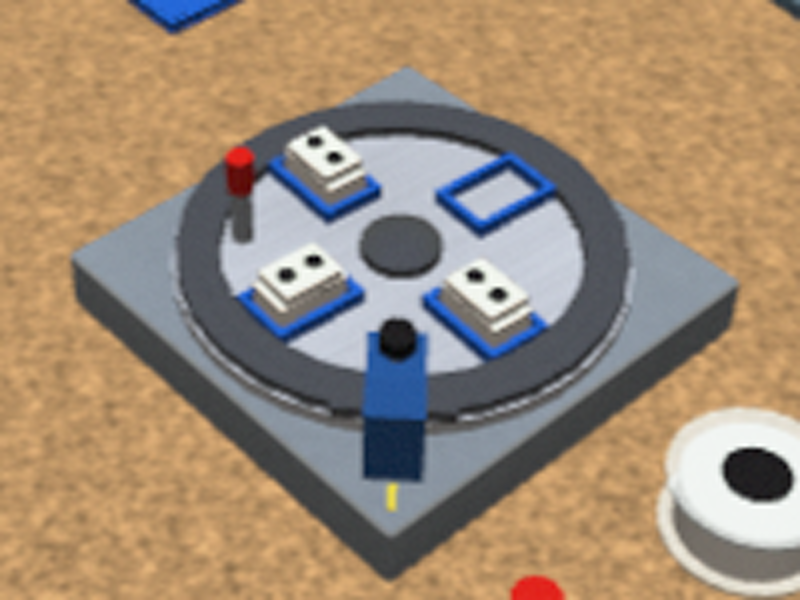

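The pin stays down and the scene is undisturbed. The housing at wrist pixel (240,176) lies at (0.4445, -0.3045), aligned with the fingers. Descending.

>>> jog_arm --series '[[[-1.5,-8,10,0,0,0,60],[0,-8,18,0,0,0,60],[0,0,20,0,0,0,60],[0,0,20,0,0,0,60],[0,0,20,0,0,0,60],[0,0,20,0,0,0,60],[0,0,20,0,0,0,60],[0,0,15,0,0,0,60],[0,0,8,0,0,0,60],[0,0,0,0,0,0,60]]]'

```text
time_s: 14.6
eef_pos: [0.4448, -0.3047, 0.0381]
eef_rot: [-0.001, 0.019, 1.0, 0.001]
wrist_force: [0.0, -0.8, -0.5]
opening: 0.706
grasp_force: 0.0
```

```bash
python3 - <<'E'
from st import *
st((.4445,-.3045,.0165))
E
```

```text
t 14.6 tcp [ 0.4448 -0.3047  0.0381] yang 87.82483779069226 tilt [0.0015 0.0015] F [ 0.039  -0.7774 -0.5044] op 60.26545566902215 g 0.0
tool delta mm [ 0.2858  0.1396 21.6131]
```

>>> jog_arm --series '[[[0,0,5,0,0,0,60],[0,0,7,0,0,0,60],[0,0,6,0,0,0,60],[0,0,3,0,0,0,60],[0,0,0,0,0,0,60],[0,0,0,0,0,0,45],[0,0,0,0,0,0,36],[0,0,0,0,0,0,32],[0,0,0,0,0,0,28],[0,0,0,0,0,0,20]]]'

```text
time_s: 15.6
eef_pos: [0.4457, -0.3054, 0.0188]
eef_rot: [0.0, 0.019, 1.0, -0.0]
wrist_force: [-0.2, 0.7, 4.3]
opening: 0.335
grasp_force: 59.5
```

>>> jog_arm --series '[[[0,0,0,0,0,0,10],[0,0,0,0,0,0,10],[0,0,0,0,0,0,10],[0,0,-4,0,0,0,10],[0,0,-8,0,0,0,10],[0,0,-15,0,0,0,10],[0,0,-20,0,0,0,10],[0,0,-20,0,0,0,10],[0,0,-20,0,0,0,10],[0,0,-20,0,0,0,10]]]'

```text
time_s: 16.6
eef_pos: [0.4455, -0.3052, 0.1273]
eef_rot: [0.0, 0.019, 1.0, -0.0]
wrist_force: [0.4, -0.5, -0.7]
opening: 0.333
grasp_force: 59.1
```

```bash
python3 - <<'E'
from st import *
st(); snap('wrist','w9'); snap('scene','s9')
for f in ('w9','s9'):
  for p,ce,k in blobs(f,.1,.18,whi,15):
    r=cv2.minAreaRect((p[:,:2]*1000).astype(np.float32)); print(f,k,ce,p.mean(0),r,'zmax',np.percentile(p[:,2],[5,50,95]))
# nest floor / ctr from several views
c=load('top8'); P=cloud(c)
# dial yaw from filled nests in both views, at housing-top height
for f in('top8','s8'):
  H=[p.mean(0)[:2] if 0 else np.array(cv2.minAreaRect((p[:,:2]*1000).astype(np.float32))[0]) for p,ce,k in blobs(f,.083,.095,whi,50)]
  H=[h for h in H if 500<h[0]<700 and 0<h[1]<260]
  H.sort(key=lambda h:h[1]); a,b,d=H   # a: -90 side, b: 0 side, d: +90 side
  ctr=(a+d)/2; print(f,'ctr',ctr,'nest',2*ctr-b,'yaw',np.degrees(np.arctan2(*(b-ctr)[::-1])),np.degrees(np.arctan2(*(d-a)[::-1]))-90,np.linalg.norm(d-a),np.linalg.norm(b-ctr))
E
```

```text
t 16.6 tcp [ 0.4455 -0.3052  0.1273] yang 87.83663562068226 tilt [-0.0008 -0.0008] F [ 0.4028 -0.5188 -0.6862] op 28.416601029107856 g 59.086596965789795
w9 437 [255.3844 213.5698] [ 0.4206 -0.3026  0.1353] ((420.67120361328125, -302.5265808105469), (29.077896118164062, 4.588176250457764), 87.40231323242188) zmax [0.1341 0.1353 0.1364]
w9 3006 [254.9235 256.2442] [ 0.4414 -0.3036  0.1434] ((443.1501159667969, -303.21856689453125), (30.494115829467773, 41.46814727783203), 87.60140991210938) zmax [0.1425 0.1434 0.1443]
w9 34 [215.5    275.2941] [ 0.436  -0.3207  0.1662] ((435.976318359375, -320.6039123535156), (4.386185169219971, 3.077293634414673), 30.2990779876709) zmax [0.1652 0.1662 0.1674]
w9 32 [294.0312 275.3125] [ 0.4372 -0.2863  0.1662] ((437.0781555175781, -286.601318359375), (2.7395429611206055, 5.05148458480835), 58.46403503417969) zmax [0.1656 0.1661 0.1671]
s9 31 [235.8065 101.4516] [ 0.4605 -0.3056  0.1408] ((460.09368896484375, -305.893310546875), (34.528045654296875, 17.775667190551758), 67.36839294433594) zmax [0.134  0.1423 0.1458]
s9 61 [323.5574 311.3115] [0.6855 0.4188 0.1034] ((684.8425903320312, 418.2801513671875), (15.02682876586914, 28.2081356048584), 53.04282760620117) zmax [0.1002 0.1029 0.1086]
top8 ctr [557.2495 118.5076] nest [480.5468 112.0184] yaw 4.835796691688548 4.617333016947455 154.34830038015284 76.97673578779808
s8 ctr [553.3413 122.3468] nest [475.5083 116.6623] yaw 4.177127792677502 4.235018103601263 156.11100615525854 78.04031143422044
```

View pics/w9.png

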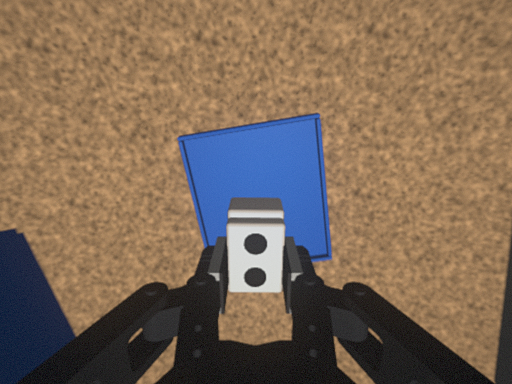

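Housing held squarely, top at wrist pixel (255,256), and the tray is empty. Carrying it to hover near the nest, so the wrist camera can measure nest and housing in the same frame.

>>> jog_arm --series '[[[0,0,-10,0,0,0,10],[0,0,-20,0,0,0,10],[0,10,-25,0,0,0,10],[-5,20,-18,0,0,0,10],[-7,33,0,0,0,0,10],[-7,35,0,0,0,0,10],[-7,35,0,0,0,0,10],[-7,35,0,0,0,0,10],[-7,35,0,0,0,0,10],[-7,35,0,0,0,0,10]]]'

```text
time_s: 17.7
eef_pos: [0.5009, -0.0674, 0.1977]
eef_rot: [-0.001, 0.019, 1.0, 0.0]
wrist_force: [0.9, -0.4, -0.2]
opening: 0.335
grasp_force: 59.2
```

>>> jog_arm --series '[[[-6,35,0,0,0,0,10],[-5,35,0,0,0,0,10],[-5,35,0,0,0,0,10],[-5,35,0,0,0,0,10],[0,28,0,0,0,0,10],[0,15,0,0,0,-0.03,10],[0,0,0,0,0,-0.05,10],[0,0,0,0,0,-0.037,10],[0,0,0,0,0,0,10],[0,0,0,0,0,0,10]]]'

```text
time_s: 18.7
eef_pos: [0.529, 0.1126, 0.198]
eef_rot: [-0.0, -0.039, 0.999, -0.0]
wrist_force: [-0.4, -0.7, -1.4]
opening: 0.332
grasp_force: 59.2
```

```bash
python3 - <<'E'
from st import *
st(); c=snap('wrist','w10')
for p,ce,k in blobs('w10',.15,.23,whi,15):
    r=cv2.minAreaRect((p[:,:2]*1000).astype(np.float32)); print(k,ce,p.mean(0),r)
for p,ce,k in blobs('w10',.06,.075,blu,40):
    r=cv2.minAreaRect((p[:,:2]*1000).astype(np.float32)); print('blue',k,ce,p.mean(0),r)
cv2.imwrite('pics/w10b.png',cv2.resize(c['frame'],(800,600),interpolation=cv2.INTER_CUBIC))
E
```

```text
t 18.7 tcp [0.529  0.1126 0.198 ] yang 94.48790663803409 tilt [ 0.0008 -0.0001] F [-0.4339 -0.6613 -1.4211] op 28.381381349830555 g 59.20652478933334
450 [255.3667 213.5533] [0.5041 0.1121 0.2059] ((504.48388671875, 111.9459457397461), (5.174985885620117, 29.922040939331055), 3.4503424167633057)
3060 [254.8275 255.8794] [0.5248 0.1135 0.214 ] ((526.3916015625, 114.09233856201172), (41.97880554199219, 30.72170639038086), 4.3146138191223145)
blue 1046 [260.9771 130.5813] [0.4772 0.1154 0.0689] ((477.8610534667969, 115.04535675048828), (63.247108459472656, 43.17406463623047), 4.53004264831543)
blue 665 [187.7173 198.9188] [0.552  0.0459 0.0685] ((562.16748046875, 42.17164611816406), (47.41641616821289, 66.78074645996094), 5.9353790283203125)
blue 656 [332.1189 199.1143] [0.5403 0.1947 0.0687] ((549.1573486328125, 199.49319458007812), (45.42407989501953, 66.54448699951172), 3.9311890602111816)
```

View pics/w10b.png

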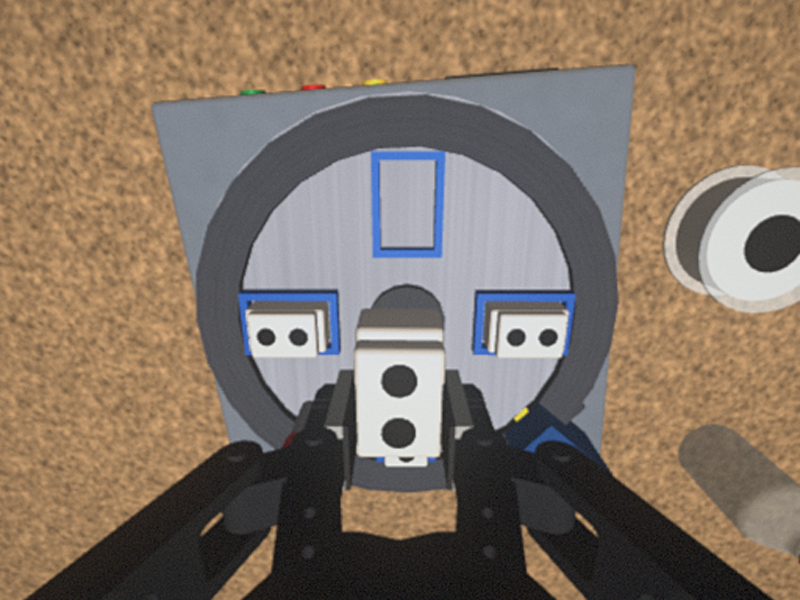

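The empty nest is at (408,205) in this view and parallel to the housing. Nest minus housing in the same camera is (-48.5, +1) mm. Moving to just above the nest.

>>> jog_arm --series '[[[10,1,0,0,0,0,10],[15,1.5,0,0,0,0,10],[15,1.5,0,0,0,0,10],[8.8,0.7,10,0,0,0,10],[0,0,20,0,0,0,10],[0,0,25,0,0,0,10],[0,0,25,0,0,0,10],[0,0,18,0,0,0,10],[0,0,9,0,0,0,10],[0,0,0,0,0,0,10]]]'

```text
time_s: 19.75
eef_pos: [0.4789, 0.1138, 0.0903]
eef_rot: [-0.001, -0.039, 0.999, 0.0]
wrist_force: [0.8, -0.1, -1.2]
opening: 0.331
grasp_force: 59.2
```

```bash
python3 - <<'E'
from st import *
o,M=st((.480,.1135,.089))
a=snap('scene','s11'); b=snap('wrist','w11'); d=snap('top','top11')
A=cv2.resize(a['frame'][180:234,285:357],(800,600),interpolation=cv2.INTER_CUBIC)
B=cv2.resize(b['frame'][150:330,156:356],(666,600),interpolation=cv2.INTER_CUBIC)
cv2.imwrite('pics/s11c.png',A); cv2.imwrite('pics/w11c.png',B)
for f in('s11','w11','top11'):
  for n,t,lo,hi in(('blue',blu,.06,.0745),('white',whi,.09,.112)):
    for p,ce,k in blobs(f,lo,hi,t,15):
      r=cv2.minAreaRect((p[:,:2]*1000).astype(np.float32)); q=p.mean(0)
      if abs(q[0]-.48)<.05 and abs(q[1]-.115)<.04: print(f,n,k,ce,q,r)
E
```

```text
t 19.75 tcp [0.4789 0.1138 0.0903] yang 94.51942880856934 tilt [0.0027 0.0002] F [ 0.8347 -0.0948 -1.2374] op 28.290368736979367 g 59.182963371276855
tool delta mm [-1.0976 -0.3446  1.2558]
s11 blue 125 [313.448 201.024] [0.4845 0.1265 0.0651] ((475.6730041503906, 116.9245834350586), (65.82833862304688, 46.275455474853516), 4.379307270050049)
s11 white 92 [310.0652 188.0326] [0.4884 0.1141 0.1011] ((486.7755432128906, 109.57301330566406), (46.82805252075195, 26.039737701416016), 46.75468063354492)
w11 blue 1211 [255.5211 194.3922] [0.4552 0.1134 0.0688] ((464.05914306640625, 114.0688247680664), (37.936946868896484, 43.54352569580078), 4.3867034912109375)
w11 white 447 [255.613  213.5503] [0.455  0.1134 0.0993] ((455.0103454589844, 113.49697875976562), (4.958212852478027, 29.186073303222656), 2.4178810119628906)
w11 white 3079 [254.9045 255.7834] [0.4756 0.1147 0.1074] ((477.10357666015625, 115.39973449707031), (41.76826095581055, 30.695995330810547), 4.764534950256348)
```

View pics/s11c.png

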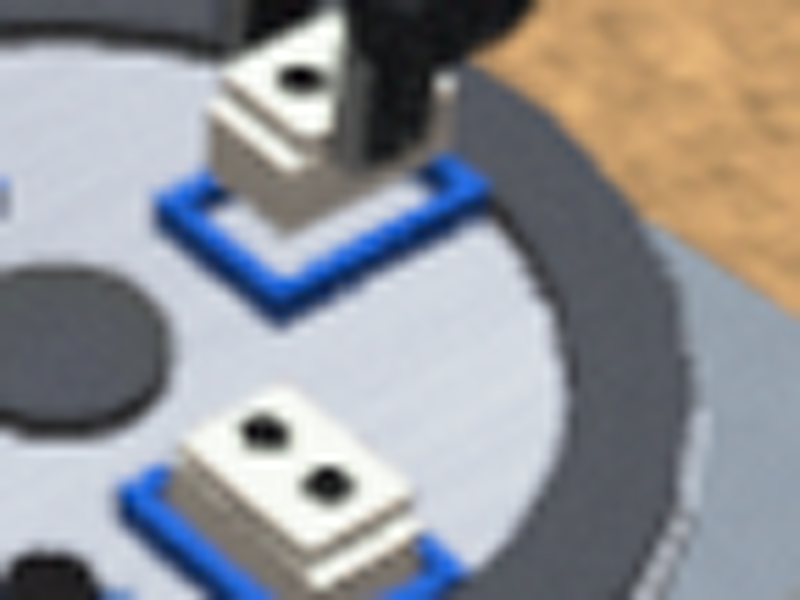

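```bash
python3 - <<'E'
from st import *
c=load('s11'); s=800/72; th=np.radians(4.5); Rm=np.array([[np.cos(th),-np.sin(th)],[np.sin(th),np.cos(th)]])
g=lambda u,v,z: px(c,285+(u+.5)/s-.5,180+(v+.5)/s-.5,z)[:2]*1000
w=[((280,291),(32,22)),((157,205),(32,-22)),((490,184),(-32,22))]
for (p,k) in w: print('wall centre',g(*p,.068)-Rm@np.array(k))
for z in(.0745,.0755,.0765): print('housing centre',z,g(285,236,z)-Rm@np.array((25,15)))
# step corner +x,-y of lower body top (z bottom+22): and top near corner
print('step',g(209,112,.0755+.022)-Rm@np.array((25,-15)),g(300,168,.0755+.022)-Rm@np.array((25,15)), g(222,78,.1055)-Rm@np.array((21,-15)))
E
```

```text
wall centre [474.9984 113.7826]
wall centre [477.5271 118.8504]
wall centre [476.5181 115.7395]
housing centre 0.0745 [474.0132 112.6888]
housing centre 0.0755 [474.7352 113.5592]
housing centre 0.0765 [475.4572 114.4295]
step [477.3224 119.6748] [474.1867 116.3207] [477.7847 119.4735]
```

View pics/w11c.png

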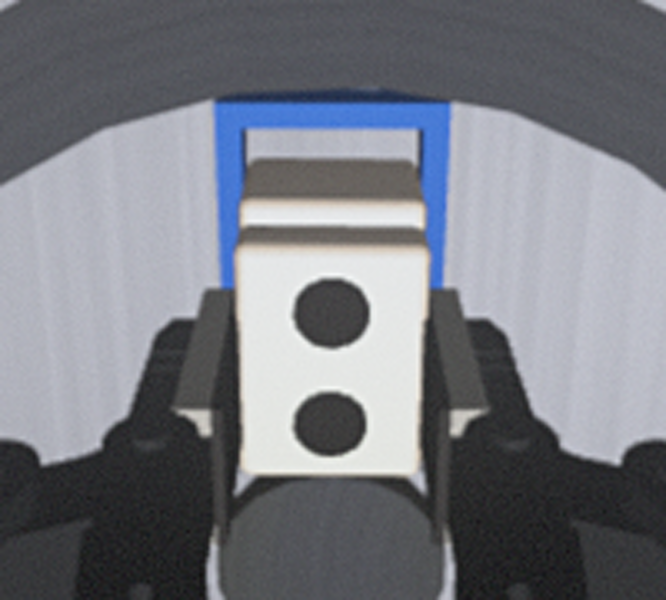

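```bash
python3 - <<'E'
from st import *
c=load('w11'); s=666/200; th=np.radians(4.5); Rm=np.array([[np.cos(th),-np.sin(th)],[np.sin(th),np.cos(th)]])
g=lambda u,v,z: Rm.T@(px(c,156+(u+.5)/s-.5,150+(v+.5)/s-.5,z)[:2]*1000)
print('nest frame coords; wall outer',g(332,102,.068)+[32,0],'inner',g(332,128,.068)+[27,0])
for z in(.0745,.0755,.0765):print('housing bottom',g(333.5,160,z)+[25,0])
print('step',g(333,200,.0755+.022)+[25,0],'top', g(333,244,.1055)+[21,0],g(330,474,.1055)-[21,0])
print('width',g(247,165,.0755),g(420,165,.0755),g(243,150,.068),g(420,150,.068))
E
```

```text
nest frame coords; wall outer [485.5111  77.2558] inner [485.5863  77.2671]
housing bottom [487.612   77.5432]
housing bottom [487.2499  77.5397]
housing bottom [486.8878  77.5362]
step [486.0278  77.4022] top [485.9481  77.3964] [485.9272  77.0058]
width [463.2451  61.8408] [463.1848  93.242 ] [462.9883  60.4552] [462.9245  93.9075]
```

Wrist and scene both put the housing within about 0.5 mm of the nest centre. Lowering slowly.

>>> jog_arm --series '[[[0.3,0,1.5,0,0,0,10],[0,0,1.5,0,0,0,10],[0,0,1.5,0,0,0,10],[0,0,1.5,0,0,0,10],[0,0,1.5,0,0,0,10],[0,0,1.5,0,0,0,10],[0,0,1,0,0,0,10],[0,0,1,0,0,0,10],[0,0,1,0,0,0,10],[0,0,0,0,0,0,10]]]'

```text
time_s: 20.9
eef_pos: [0.4798, 0.1138, 0.0791]
eef_rot: [-0.0, -0.04, 0.999, -0.0]
wrist_force: [-0.2, 0.3, -0.9]
opening: 0.334
grasp_force: 59.2
```

```bash
python3 -c "
from st import *
st((.4789,.1138,.0728))"
```

```text
t 20.9 tcp [0.4798 0.1138 0.0791] yang 94.53901480026673 tilt [ 0.0003 -0.    ] F [-0.231   0.2844 -0.8678] op 28.50116649846076 g 59.182152450084686
tool delta mm [0.9108 0.0359 6.3214]
```

>>> jog_arm --series '[[[0,0,1,0,0,0,10],[0,0,1,0,0,0,10],[0,0,1,0,0,0,10],[0,0,0.8,0,0,0,10],[0,0,0.6,0,0,0,10],[0,0,0.5,0,0,0,10],[0,0,0.4,0,0,0,10],[0,0,0.3,0,0,0,10],[0,0,0,0,0,0,10],[0,0,0,0,0,0,10]]]'

```text
time_s: 21.9
eef_pos: [0.4799, 0.1139, 0.0737]
eef_rot: [-0.0, -0.04, 0.999, -0.0]
wrist_force: [0.4, -0.1, -0.7]
opening: 0.331
grasp_force: 59.2
```

>>> jog_arm --series '[[[0,0,0.2,0,0,0,10],[0,0,0.2,0,0,0,10],[0,0,0.2,0,0,0,10],[0,0,0.2,0,0,0,10],[0,0,0.1,0,0,0,10],[0,0,0,0,0,0,10],[0,0,0,0,0,0,10],[0,0,0,0,0,0,10],[0,0,0,0,0,0,10],[0,0,0,0,0,0,10]]]'

```text
time_s: 22.9
eef_pos: [0.4799, 0.1138, 0.0728]
eef_rot: [-0.0, -0.04, 0.999, -0.0]
wrist_force: [-1.4, -0.2, 1.8]
opening: 0.336
grasp_force: 59.4
```

>>> jog_arm --series '[[[0,0,0.2,0,0,0,10],[0,0,0.2,0,0,0,10],[0,0,0,0,0,0,10],[0,0,0,0,0,0,10],[0,0,0,0,0,0,10],[0,0,0,0,0,0,10],[0,0,0,0,0,0,10],[0,0,0,0,0,0,10],[0,0,0,0,0,0,10],[0,0,0,0,0,0,10]]]'

```text
time_s: 23.9
eef_pos: [0.4799, 0.1138, 0.0728]
eef_rot: [-0.0, -0.04, 0.999, -0.0]
wrist_force: [-4.1, 0.1, 6.1]
opening: 0.334
grasp_force: 60.0
```

It is seated: 6 N up at exactly the predicted height. Releasing and retreating.

>>> jog_arm --series '[[[0,0,-0.3,0,0,0,29],[0,0,0,0,0,0,32],[0,0,0,0,0,0,36],[0,0,0,0,0,0,42],[0,0,0,0,0,0,46],[0,0,0,0,0,0,46],[0,0,0,0,0,0,46],[0,0,-5,0,0,0,46],[0,0,-10,0,0,0,46],[0,0,-15,0,0,0,46]]]'

```text
time_s: 24.9
eef_pos: [0.4795, 0.1138, 0.1031]
eef_rot: [-0.001, -0.04, 0.999, 0.0]
wrist_force: [0.6, 0.1, 0.9]
opening: 0.536
grasp_force: 0.0
```

>>> jog_arm --series '[[[0,0,-20,0,0,0,46],[0,0,-25,0,0,0,46],[0,0,-25,0,0,0,46],[0,0,-25,0,0,0,46],[0,-20,-15,0,0,0,46],[0,-35,0,0,0,0,46],[0,-40,0,0,0,0,46],[0,-40,0,0,0,0,46],[0,-40,0,0,0,0,46],[0,-20,0,0,0,0,46]]]'

```text
time_s: 25.9
eef_pos: [0.4956, -0.0835, 0.214]
eef_rot: [0.001, -0.039, 0.999, -0.001]
wrist_force: [-0.2, 0.7, -0.0]
opening: 0.541
grasp_force: 0.0
```

```bash
python3 - <<'E'
from st import *
st(); a=snap('scene','s12'); snap('top','top12')
for f in('s12','top12'):
  for n,t,lo,hi in(('white',whi,.082,.096),('knob',dark,.1,.13),('spool',whi,.035,.055),('red',red,.1,.15)):
    for p,ce,k in blobs(f,lo,hi,t,20):
      r=cv2.minAreaRect((p[:,:2]*1000).astype(np.float32)); q=p.mean(0)
      if .4<q[0]<.72 and 0<q[1]<.45: print(f,n,k,ce,q,np.round(r[0],1),np.round(r[1],1),round(r[2],1),np.percentile(p[:,2],[5,95]))
cv2.imwrite('pics/s12c.png',cv2.resize(a['frame'][150:300,190:390],(800,600),interpolation=cv2.INTER_CUBIC))
E
```

```text
t 25.9 tcp [ 0.4956 -0.0835  0.214 ] yang 94.41930737356637 tilt [-0.0015 -0.0016] F [-0.2328  0.7405 -0.0282] op 46.19627654770621 g 0.0
s12 white 107 [271.215 188.028] [0.56   0.0464 0.0863] [559.5  44.8] [32.1 43.9] 2.3 [0.0839 0.0886]
s12 white 110 [313.8182 191.5455] [0.4775 0.1167 0.0864] [475.7 116. ] [44.5 29.6] 6.7 [0.0841 0.0887]
s12 white 137 [264.8321 217.4964] [0.6319 0.129  0.0862] [631.8 127.7] [32.7 41.6] 87.7 [0.0836 0.0887]
s12 white 144 [311.7431 222.0972] [0.5484 0.2019 0.0864] [547.1 200.1] [32.4 43.4] 4.5 [0.084 0.089]
s12 white 272 [321.636  317.5809] [0.69   0.4204 0.0889] [686.9 416.4] [37.  50.9] 36.8 [0.0827 0.0954]
s12 knob 65 [288.7538 234.    ] [0.631  0.2256 0.1133] [629.5 225.4] [20.3 17.9] 78.8 [0.1064 0.1167]
s12 spool 1844 [290.4382 237.0553] [0.5917 0.1778 0.0436] [553.1 120.7] [298.4 297.9] 8.4 [0.0413 0.0461]
s12 spool 1049 [379.285  269.4585] [0.485  0.3685 0.0438] [483.3 367. ] [99.7 98.1] 13.4 [0.0416 0.0461]
s12 red 68 [249.5882 192.4559] [0.6323 0.0611 0.1158] [630.8  59. ] [16.3 14.6] 68.8 [0.1019 0.125 ]
s12 red 166 [323.8795 301.1205] [0.
[... 200 characters left out ...]
2.3615] [0.5622 0.0407 0.0879] [563.1  40.2] [29.6 44.6] 0.2 [0.0838 0.0923]
top12 white 134 [182.6642 216.3358] [0.5502 0.196  0.0877] [551.1 196.8] [28.8 47.3] 0.9 [0.0842 0.092 ]
top12 white 148 [212.0135 242.4527] [0.4783 0.1134 0.0872] [478.7 113.4] [46.6 27.8] 1.2 [0.0833 0.0912]
top12 knob 32 [173.4375 185.6875] [0.6309 0.2204 0.115 ] [630.9 220. ] [17.1 14.3] 2.6 [0.1116 0.1188]
top12 spool 809 [124.3733 240.691 ] [0.4864 0.3644 0.0446] [487.7 365.1] [98.2 98.1] 63.7 [0.0403 0.0487]
top12 red 62 [104.3387 165.5323] [0.6829 0.4088 0.1297] [681.9 408.6] [26.3 21.1] 46.2 [0.1257 0.1337]
top12 red 26 [234.0769 185.1538] [0.6313 0.0537 0.1242] [631.8  53.8] [17.1 11. ] 1.3 [0.1215 0.1282]
```

View pics/s12c.png

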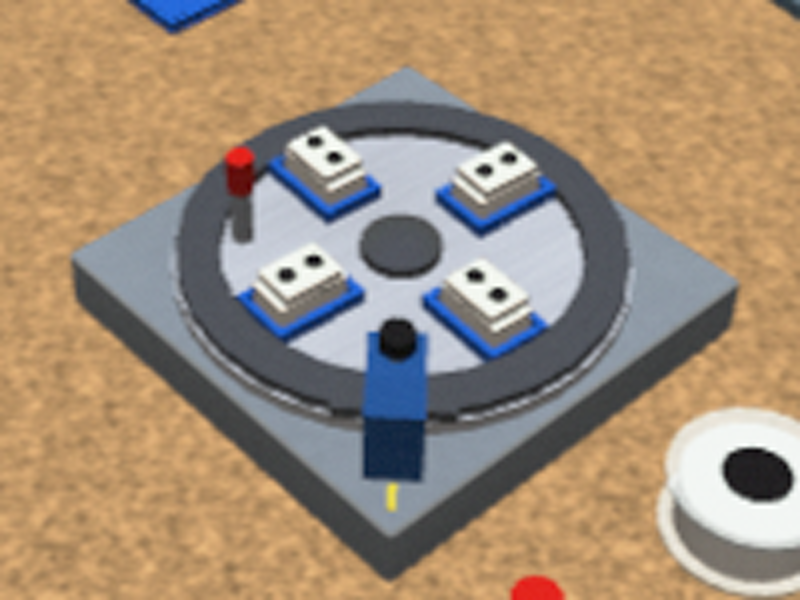

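The housing sits flat in the nest at crop (492,165), level with the other three. The pin is still down and the bystanders are unmoved.

```bash
python3 -c "
from bench import ctrl
print(ctrl.hand_in())"
```

```text
the job is handed in; nothing more can be done
None
```

The dial is locked with the pin down and the housing is fully home and flat in the nest; the spool and bottle did not move, the screwdriver was never approached, and the job was handed in at about 26 s.

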